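# Put a painted plaque in the drying rack and stack the next tray

## Robot

A 6-joint arm with a two-finger parallel gripper is mounted at the origin on the work surface. World frame = base frame: x ahead of the robot, y to its left, z up, the work surface at z = 0. Lengths are in mm, angles in rad, forces in N, time in s.
With the tool pointing down it reaches from about 275 to 1000 mm from the base axis. Payload 8.4 kg.
Tool frame: the origin (TCP) lies at the very end of the fingers, on their centre line; the grasp point (between the pads) lies 19 mm behind it (r.pinch_z is the distance from the TCP to the grasp point, in mm); z points along the fingers, y is the direction in which the jaws open and shut (so a half turn about z gives the same grasp; the last joint's range is limited). The gripper opens to 85 mm and grips with 20 to 120 N. Pads are 22 mm wide; open, the fingers measure 114 mm over their backs; the gripper's body (76 mm by 85 mm) begins 54 mm behind the grasp point. The pads swing forward as they close: fully open they stand 13 mm farther back than shut.
Start: joints at [-1.233, 0.353, 1.633, -0, 1.155, -0.002], TCP at [208.31, -589.266, 231.281] pointing down, gripper open.
Joint ranges: [-2.63, 2.63], [-0.92, 2.1], [0.06, 2.66], [-1.3, 4.44], [0, 2.69], [-3.02, 3.02]. Speed limits (rad/s): [2.22, 2.22, 2.79, 3.14, 3.14, 3.14].

## Interface

Orientations are given as [roll, pitch, yaw] about the fixed x, y, z axes, in that order (R = Rz(yaw) Ry(pitch) Rx(roll)).
In Python, from rig import r, optics gives the robot as it stands.
- The arm moves only by the shell command python3 -m creep 'ROWS' [FORCE]. ROWS is JSON, a list of rows, each an object with "dp": the shift along the tool's x, y, z in mm, a list of three; "angular": the turn, a rotation vector about the tool's x, y, z in rad, a list of three; "fingers": the finger opening in mm, from 0 to 85.4. In form: [{"dp": [dx, dy, dz], "angular": [wx, wy, wz], "fingers": fingers}, ...]. A call has 1 to 5 rows; each row is the pose to reach, as a shift and turn from the pose commanded when the call began, along the tool's axes at that moment; what a row does not reach only later rows make up. A row lasts 1/12 s, in which the tool goes at most 41.7 mm and 7.16 degrees, less where a joint would pass 70% of its speed; a pose out of reach is approached as far as the arm can. A call with a gripper value outside its range is refused whole. The fingers move at their own pace and stop on an object; FORCE is the grip in N (left out, the last holds). Time passes only in rows, so rows that repeat a pose let the fingers close. It gives the time, the measured TCP pose, the force and the opening at its end, in the units of the state.
- r.sense(): the state, without advancing time (a new reading comes with each control period).
- optics.grab_frame(name): name is "scene" or "top"; returns the picture (420x560x3 uint8, blue, green, red); there is no depth.
- optics.camera_params(name): a dict with "fx", "fy", "cx", "cy" (pixels), "eye" and "rotation" of the camera in the world. Camera axes: x right, y up, looking along -z (the intrinsics and any distortion apply to the point x, -y, -z); pixel columns grow to the right and rows downward; lengths in mm; the calibration is good to about 2 mm. A picture is of the moment at which its call begins. camera_params takes no time and is no camera call.
- r.sign_off(): hands the job in, once; it reports no verdict.
The state is a dict: "clock": time; "qpos": joint angles; "qvel": joint speeds; "joint_efforts": joint torques, N m; "eef_pos": TCP position; "tcp_rot": TCP orientation; "contact_force": force on the tool from outside, world axes, zero at the start; "wrist_torque": the same for the moment, N m; "opening": opening from 0.0 (shut) to 1.0 (fully open).
Only numpy, scipy, OpenCV 4.12 (cv2) and the standard library are available. Lean on these libraries where they do the work, as an engineer would, in place of code of your own. Each camera call takes 0.05 s, during which the arm holds its last target.

## Task

Push the red painted plaque along the table into the groove of the wooden drying rack until it is fully home against the end stop. Then lift the loose tray by its blue handle and set it down, not drop it, on the rack so that all four corner pins sit in the rack's sockets. Leave the glue bottle, tape roll, paint jar and blue snowflake where they are, and let go of everything.

Things in the scene. Friction and masses are not known exactly. Their poses are not given: they have to be found in the camera images.
- rack: Fixed pale wooden drying rack, 140 mm long (x), 163 mm wide (y), 40 mm high. Origin: centre of that footprint at table level, z up. +x is the way the plaque slides in: mouth at x -70, inner face of end stop at x +55 mm. Rail tops, 40 mm up, have four square sockets, 14 mm wide and 14 deep, at x +/-55, y +/-69 mm.
- groove_mouth (a point): Middle of the rack's groove mouth, at table level; axes as the rack's. The groove has no floor (the plaque slides on the table), is 113 mm wide and 18.5 mm high, open above but for 8 mm lips over the plaque's side edges. Two straight guides, 18.5 mm high, flare the mouth to about 145 mm wide, 36 mm in front of it.
- plaque_home (a point): Where the plaque's centre is when it is fully home against the end stop (rack x -15, y 0 mm, 8 mm up); axes as the rack's. The plaque then sticks 15 mm out of the mouth.
- tray_home (a point): Where the centre of the tray's handle bar is when the tray is seated (above the rack's centre, 98 mm over the table); axes as the rack's. The tray's x then lies along the rack's x, either way round.
- plaque_mid (a point): Centre (8 mm over the table) of the loose red plaque with white lines, 140 mm long (x) x 110 wide (y) x 16 thick, about 0.19 kg, lying flat on the table in front of the mouth, +x end roughly toward it. Too wide to grasp: it is pushed by its edges.
- tray_grip (a point): Centre of the blue handle bar of the loose plywood tray, 0.35 kg. Bar 100 mm along the tray's x, 16 wide, 16 high; clear below for 38 mm but for legs at x +/-42. Tray 140 (x) x 163 mm (y), deck 46 to 58 mm below this point. Four 9 mm pins with tapered feet at x +/-55, y +/-69 mm reach 12 mm below the deck, 70 below this point; it starts standing on them.
- glue_mid (a point): Centre of the white glue bottle, 62 mm diameter, 168 mm tall, standing. Bystander.
- tape_mid (a point): Centre of the roll of paper tape, 100 mm diameter, 25 mm high, lying flat. Bystander.
- paint_jar_mid (a point): Centre of the green paint jar, 60 mm diameter, 75 mm tall. Bystander.
- snowflake_mid (a point): Centre of the light blue wooden snowflake, 115 mm across, 14 mm thick, lying flat. Bystander.

How it is judged:
By the outcome, as a careful person would: the job done as asked, in the order asked, and still so for the second after the job is handed in, with the robot touching nothing.
It also fails if it takes over 72 s, if anything falls off the work surface, if the arm or the gripper's body presses on something with over 40 N, if the wrist force passes 120 N, or if a joint passes its speed limit or range.

## Working session

There is one attempt and no reset: what is moved stays moved. The work goes in short steps, Python scripts to look and compute and a shell command to move; the robot and the scene stay as the last step left them, time stands still between calls to the robot, and variables do not carry over. Pictures are saved under pics/ and viewed, and the job is handed in when it is done.

```bash
ls; mkdir -p pics; python3 - <<'E'
from rig import r, optics
import cv2
for n in("scene","top"):
    cv2.imwrite(f"pics/{n}0.png",optics.grab_frame(n)); print(n,optics.camera_params(n))
print(r.sense(), r.pinch_z)
E
```

```text
pics
scene {'fx': 418.1200586127146, 'fy': 418.1200586127146, 'cx': 280.399717083795, 'cy': 209.22097687318632, 'eye': array([1313.42771156,  -80.12255078, 1165.56053547]), 'rotation': array([ 0.60644682, -0.01488904,  1.50725486])}
top {'fx': 462.1570599050443, 'fy': 462.1570599050443, 'cx': 277.6446209598212, 'cy': 206.84020148272558, 'eye': array([ 470.67260836,  -50.64113306, 1304.71856017]), 'rotation': array([ 0.09539537, -0.00385146, -1.55814119])}
{'clock': 0.1, 'qpos': array([-1.23337414e+00,  3.53593814e-01,  1.63405892e+00, -1.13410292e-05,
        1.15521663e+00, -2.39088090e-03]), 'qvel': array([ 0.00156116, -0.0023206 , -0.00146315,  0.00092944, -0.00039947,
        0.00017735]), 'joint_efforts': array([-2.30552923e-04, -6.06358409e+01, -3.42817748e+01, -6.54103656e-05,
        3.84049286e-03,  2.45672317e-05]), 'eef_pos': array([ 208.17776359, -588.85075181,  230.62780045]), 'tcp_rot': array([-3.14031592e+00,  7.31735166e-06,  3.39817662e-01]), 'contact_force': array([ 0.05870271, -0.03254747, -1.11995072]), 'wrist_torque': array([ 0.02462392, -0.00562032, -0.03384723]), 'opening': 0.9974826724238273} 18.700000000000003
```

View pics/top0.png

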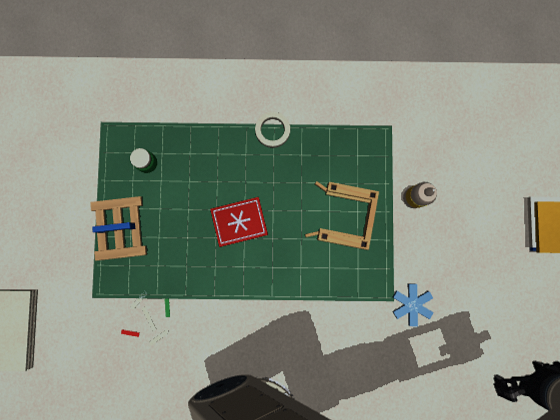

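View pics/scene0.png

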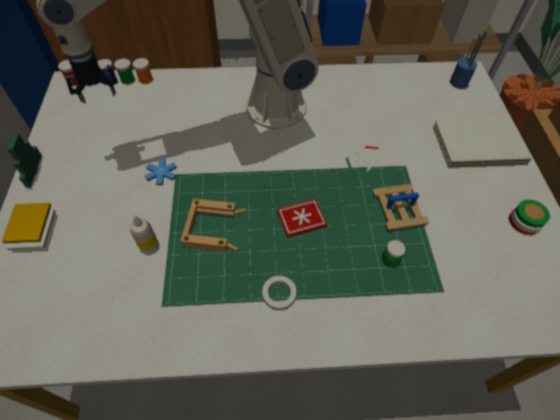

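Top view: the plaque is at about (239,222) and the rack at (348,216) with its mouth facing left. The tray is at (118,228), with its blue bar running from (93,228) to (133,226). Next I'll measure with masks.

```bash
cat > h.py <<'E'
from rig import r, optics
import cv2, numpy as np
from scipy.spatial.transform import Rotation as R
def cam(n):
    p=optics.camera_params(n); return p,R.from_euler('xyz',p['rotation']).as_matrix(),np.array(p['eye'])
def ray(n,uv,z):
    p,M,e=cam(n); uv=np.atleast_2d(uv).astype(float)
    d=np.c_[(uv[:,0]-p['cx'])/p['fx'],-(uv[:,1]-p['cy'])/p['fy'],-np.ones(len(uv))]@M.T
    return e+d*((z-e[2])/d[:,2])[:,None]
def proj(n,P):
    p,M,e=cam(n); c=(np.atleast_2d(P)-e)@M
    return np.c_[p['cx']+p['fx']*c[:,0]/-c[:,2],p['cy']-p['fy']*c[:,1]/-c[:,2]]
def red(n,im):
    b,g,rr=[im[...,i].astype(int) for i in range(3)]
    return ((rr>90)&(g<60)&(b<70)).astype(np.uint8)*255
def blue(n,im):
    b,g,rr=[im[...,i].astype(int) for i in range(3)]
    return ((b>90)&(rr<60)&(g<100)&(b>g+40)).astype(np.uint8)*255
def big(m,win):
    x0,y0,x1,y1=win; k=np.zeros_like(m); k[y0:y1,x0:x1]=m[y0:y1,x0:x1]
    c=max(cv2.findContours(k,cv2.RETR_EXTERNAL,cv2.CHAIN_APPROX_NONE)[0],key=cv2.contourArea)
    return c
def rect(n,c,z):
    P=ray(n,c[:,0,:],z)[:,:2].astype(np.float32)
    (cx,cy),(w,h),a=cv2.minAreaRect(P)
    if w<h: a+=90; w,h=h,w
    return cx,cy,w,h,(a+90)%180-90
E
python3 - <<'E'
from h import *
W={'top':((190,180,290,265),(80,210,140,245)),'scene':((265,190,340,245),(375,180,430,215))}
for n in W:
    im=cv2.imread(f"pics/{n}0.png")
    c=big(red(n,im),W[n][0]); print(n,'plaque',np.round(rect(n,c,16),1))
    c=big(blue(n,im),W[n][1]); print(n,'bar',np.round(rect(n,c,78),1), cv2.boundingRect(c))
    x0,y0,x1,y1={'top':(295,165,395,260),'scene':(165,185,255,260)}[n]
    cv2.imwrite(f"pics/rack_{n}.png",cv2.resize(im[y0:y1,x0:x1],None,fx=6,fy=6,interpolation=cv2.INTER_CUBIC))
im=cv2.imread("pics/top0.png")[185:270,80:160]
cv2.imwrite("pics/tray_top.png",cv2.resize(im,None,fx=7,fy=7,interpolation=cv2.INTER_CUBIC))
E
```

```text
top plaque [551.9  55.  139.  110.2 -75.1]
top bar [529.6 387.5  96.1  16.2 -83.5] (93, 222, 37, 10)
scene plaque [549.7  56.1 116.4  83.7 -75.4]
scene bar [530.5 387.6  92.7  14.8 -82.6] (390, 193, 28, 7)
```

View pics/rack_top.png

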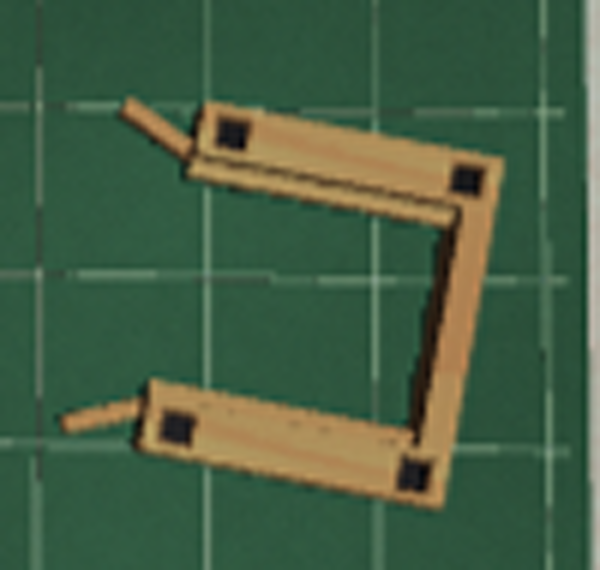

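View pics/tray_top.png

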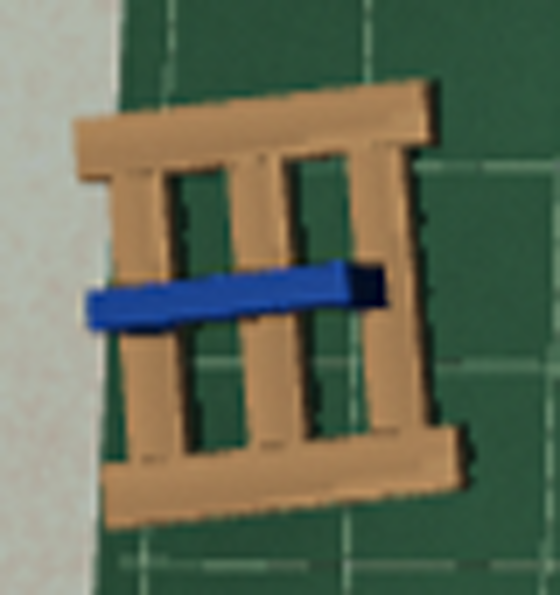

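View pics/rack_scene.png

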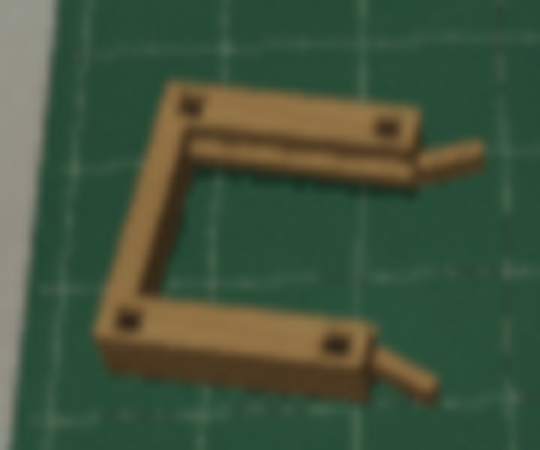

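```bash
python3 - <<'E'
from h import *
S={'top':((295,165),[(233,134),(467,180),(177,428),(413,475)]),'scene':((165,185),[(387,128),(191,105),(336,344),(129,320)])}
Q=np.array([[-55,69],[55,69],[-55,-69],[55,-69.]])
for n,(o,pts) in S.items():
    im=cv2.imread(f"pics/{n}0.png"); g=cv2.cvtColor(im,cv2.COLOR_BGR2GRAY).astype(float)
    uv=[]
    for p in pts:
        c=np.array(o)+(np.array(p)+.5)/6-.5
        x,y=np.round(c).astype(int); k=4
        w=g[y-k:y+k+1,x-k:x+k+1]; yy,xx=np.mgrid[y-k:y+k+1,x-k:x+k+1]
        wt=np.clip(90-w,0,None)*(np.hypot(xx-c[0],yy-c[1])<4.0)
        uv.append(((xx*wt).sum()/wt.sum(),(yy*wt).sum()/wt.sum()) )
    P=ray(n,uv,40)[:,:2]; print(n,np.round(uv,1).tolist()); print(np.round(P,1).tolist())
    Pm=P.mean(0); a=P-Pm; z=(a[:,0]+1j*a[:,1])@np.conj(Q[:,0]+1j*Q[:,1])
    th=np.angle(z); c,s=np.cos(th),np.sin(th); Rm=np.array([[c,-s],[s,c]])
    print('centre',Pm,'yaw',th,np.degrees(th),'res',np.round(a@Rm-Q,1).tolist(),'home',Pm+Rm@[-15,0],'mouth',Pm+Rm@[-70,0])
# tray deck corners top view crop7 origin (80,185)
def cr(p): return np.array([80,185])+(np.array(p)+.5)/7-.5
pts=[cr(p) for p in[(77,120),(430,80),(107,527),(461,488)]]
P=ray('top',pts,24)[:,:2]; print('tray corners',np.round(P,1).tolist(),P.mean(0),np.degrees(np.arctan2(*(P[1]+P[3]-P[0]-P[2])[::-1])), np.linalg.norm(P[1]-P[0]),np.linalg.norm(P[2]-P[0]))
pts=[cr(p) for p in[(87,290),(86,330),(345,260),(350,302)]]
P=ray('top',pts,78)[:,:2]; print('bar',np.round(P,1).tolist(),P.mean(0),np.degrees(np.arctan2(*(P[2]+P[3]-P[0]-P[1])[::-1])))
# plaque corners
im=cv2.imread("pics/top0.png");c=big(red('top',im),(190,180,290,265));print(cv2.boxPoints(cv2.minAreaRect(c)))
E
```

```text
top [[333.4, 187.0], [372.4, 194.6], [324.2, 235.9], [363.6, 243.9]]
[[648.9, -207.2], [628.9, -315.0], [513.5, -182.3], [493.3, -290.0]]
centre [ 571.14671844 -248.60101318] yaw -1.7536687035083098 -100.47781537520505 res [[0.1, -0.1], [-0.2, -0.1], [0.2, 0.3], [-0.1, -0.1]] home [ 573.87454046 -233.85113227] mouth [ 583.87655449 -179.76823557]
scene [[229.1, 206.6], [196.4, 202.7], [220.6, 242.2], [185.9, 238.1]]
[[515.8, -181.5], [494.3, -289.0], [649.4, -206.9], [628.7, -314.9]]
centre [ 572.03947758 -248.07967258] yaw 1.3910159205691435 79.69934148411687 res [[110.4, -1.8], [-109.2, 0.2], [109.4, 0.3], [-110.6, 1.3]] home [ 569.35727473 -262.83791732] mouth [ 559.52253096 -316.95148138]
tray corners [[600.8, 466.6], [618.7, 327.1], [440.3, 446.7], [457.3, 308.4]] [529.26912614 387.20557161] -82.85370245572012 140.62646493693666 161.75468008002107
bar [[530.7, 437.7], [515.5, 437.3], [543.3, 340.6], [527.4, 338.0]] [529.21251862 388.4325953 ] -82.88735887196616
[[209.35297 208.41177]
 [257.82355 196.29413]
 [267.35297 234.41177]
 [218.88239 246.52942]]
```

```bash
cat >> h.py <<'E'
TH=-1.7540; RC=np.array([571.5,-248.4])
U=np.array([np.cos(TH),np.sin(TH)]); V=np.array([-U[1],U[0]])
def rackxy(x,y): return RC+x*U+y*V
def goal(x,y,z,yaw=None):
    s=r.sense(); p=s['eef_pos']; a=s['tcp_rot']
    M=R.from_euler('xyz',a).as_matrix(); d=M.T@(np.array([x,y,z])-p)
    T=R.from_euler('xyz',[np.pi,0,a[2] if yaw is None else yaw])
    w=(R.from_matrix(M).inv()*T).as_rotvec()
    print('t',s['clock'],'at',np.round(p,1),np.round(a,3),'F',np.round(s['contact_force'],1),'op',round(s['opening'],3))
    print(' -> dp',np.round(d,1),'ang',np.round(w,3))
def plaque(n='top'):
    im=optics.grab_frame(n); c=big(red(n,im),(190,120,420,290) if n=='top' else (150,170,340,260))
    q=rect(n,c,16); d=np.array(q[:2])-RC
    print('plaque',np.round(q,1),'rack x,y',np.round([d@U,d@V],1),'ang err deg',round((q[4]-np.degrees(TH)+90)%180-90,1)); return im
E
python3 - <<'E'
from h import *
goal(448,74,231,-0.183)
E
```

```text
t 0.1 at [ 208.2 -588.9  230.6] [-3.14  0.    0.34] F [ 0.1 -0.  -1.1] op 0.997
 -> dp [ 4.47e+02 -5.45e+02  3.00e-01] ang [-0.001  0.     0.523]
```

```bash
python3 -m creep '[{"dp":[447,-545,0],"angular":[0,0,0.523],"fingers":45},{"dp":[447,-545,0],"angular":[0,0,0.523],"fingers":45},{"dp":[447,-545,0],"angular":[0,0,0.523],"fingers":45},{"dp":[447,-545,0],"angular":[0,0,0.523],"fingers":45},{"dp":[447,-545,0],"angular":[0,0,0.523],"fingers":45}]' 40
python3 -c "
from h import *
goal(448,74,120,-0.183)"
```

```text
clock: 0.52
eef_pos: [279.0, -392.0, 230.9]
tcp_rot: [-3.141, 0.0, -0.191]
contact_force: [0.6, 0.5, 0.2]
opening: 0.532
t 0.5167 at [ 279.  -392.   230.9] [-3.141  0.    -0.191] F [0.6 0.5 0.2] op 0.532
 -> dp [  77.4 -489.6  111.1] ang [-0.     0.    -0.008]
```

```bash
python3 -m creep '[{"dp":[77,-490,111],"angular":[0,0,0],"fingers":45},{"dp":[77,-490,111],"angular":[0,0,0],"fingers":45},{"dp":[77,-490,111],"angular":[0,0,0],"fingers":45},{"dp":[77,-490,111],"angular":[0,0,0],"fingers":45},{"dp":[77,-490,111],"angular":[0,0,0],"fingers":45}]'
python3 -c "
from h import *
goal(448,74,60,-0.183)"
```

```text
clock: 0.93
eef_pos: [346.6, -200.3, 185.4]
tcp_rot: [3.142, -0.0, -0.184]
contact_force: [1.3, -0.6, -0.3]
opening: 0.526
t 0.9333 at [ 346.6 -200.3  185.4] [ 3.142 -0.    -0.184] F [ 1.3 -0.6 -0.3] op 0.526
 -> dp [  49.5 -288.2  125.4] ang [ 0.    -0.    -0.001]
```

```bash
python3 -m creep '[{"dp":[49,-288,125],"angular":[0,0,0],"fingers":45},{"dp":[49,-288,125],"angular":[0,0,0],"fingers":45},{"dp":[49,-288,125],"angular":[0,0,0],"fingers":45},{"dp":[49,-288,125],"angular":[0,0,0],"fingers":45},{"dp":[49,-288,125],"angular":[0,0,0],"fingers":45}]'
python3 -c "
from h import *
goal(448,74,30,-0.183)"
```

```text
clock: 1.35
eef_pos: [412.8, -20.4, 103.2]
tcp_rot: [-3.142, -0.001, -0.183]
contact_force: [0.5, -0.6, -0.5]
opening: 0.527
t 1.35 at [412.8 -20.4 103.2] [-3.142e+00 -1.000e-03 -1.830e-01] F [ 0.5 -0.6 -0.5] op 0.527
 -> dp [ 17.3 -99.3  73.2] ang [-0.    -0.001 -0.   ]
```

```bash
python3 -m creep '[{"dp":[17,-99,73],"angular":[0,0,0],"fingers":45},{"dp":[17,-99,73],"angular":[0,0,0],"fingers":45},{"dp":[17,-99,73],"angular":[0,0,0],"fingers":45},{"dp":[17,-99,73],"angular":[0,0,0],"fingers":45},{"dp":[17,-99,73],"angular":[0,0,0],"fingers":45}]'
python3 -c "
from h import *
goal(448,74,3,-0.183); cv2.imwrite('pics/t1.png',plaque()[120:320,150:420].repeat(2,0).repeat(2,1))
im=optics.grab_frame('scene');cv2.imwrite('pics/s1.png',im[120:270,200:400].repeat(3,0).repeat(3,1))"
```

```text
clock: 1.77
eef_pos: [446.4, 73.1, 29.3]
tcp_rot: [3.14, 0.003, -0.18]
contact_force: [-0.2, -0.4, -0.5]
opening: 0.528
t 1.7667 at [446.4  73.1  29.3] [ 3.14e+00  3.00e-03 -1.80e-01] F [-0.2 -0.4 -0.5] op 0.528
 -> dp [ 1.5 -1.2 26.3] ang [0.001 0.003 0.003]
plaque [552.2  54.9 117.1  85.  -75.1] rack x,y [-294.7  -74.2] ang err deg 25.4
```

View pics/s1.png

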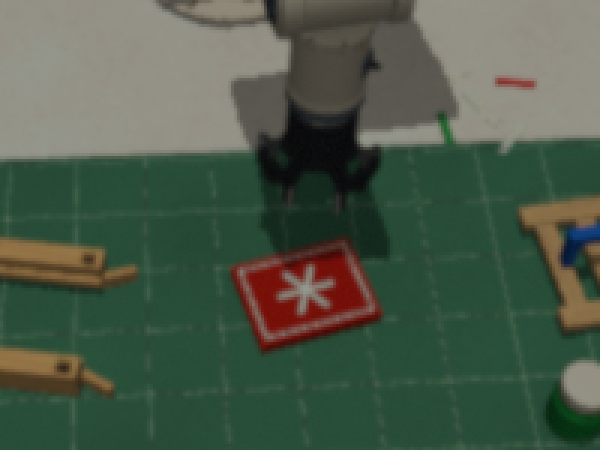

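The fingers are about 50 mm apart behind the plaque's near edge. Next I'll lower them and push in +rack y.

```bash
python3 -m creep '[{"dp":[1,-1,14],"angular":[0,0.003,0.003],"fingers":45},{"dp":[1,-1,24],"angular":[0,0.003,0.003],"fingers":45},{"dp":[1,-1,26],"angular":[0,0.003,0.003],"fingers":45},{"dp":[1,-1,26],"angular":[0,0.003,0.003],"fingers":45}]'
python3 -m creep '[{"dp":[10,0,0],"angular":[0,0,0],"fingers":45},{"dp":[19,0,0],"angular":[0,0,0],"fingers":45},{"dp":[27,0,0],"angular":[0,0,0],"fingers":45},{"dp":[34,0,0],"angular":[0,0,0],"fingers":45},{"dp":[40,0,0],"angular":[0,0,0],"fingers":45}]'
python3 -c "
from h import *
cv2.imwrite('pics/t2.png',plaque()[120:320,150:420].repeat(2,0).repeat(2,1));p=r.sense()['eef_pos'][:2]-RC;print(p@U,p@V)
im=optics.grab_frame('scene');cv2.imwrite('pics/s2.png',im[120:270,200:400].repeat(3,0).repeat(3,1))"
```

```text
clock: 2.2
eef_pos: [448.0, 71.8, 4.8]
tcp_rot: [3.141, -0.002, -0.187]
contact_force: [0.2, -0.8, 0.0]
opening: 0.521
clock: 2.62
eef_pos: [489.3, 65.1, 5.2]
tcp_rot: [-3.141, -0.004, -0.186]
contact_force: [-0.7, -0.6, 0.9]
opening: 0.527
plaque [569.1  48.3 117.5  85.8 -81.1] rack x,y [-291.2  -56.4] ang err deg 19.4
-293.4792153151276 -136.8569783173268
```

View pics/s2.png

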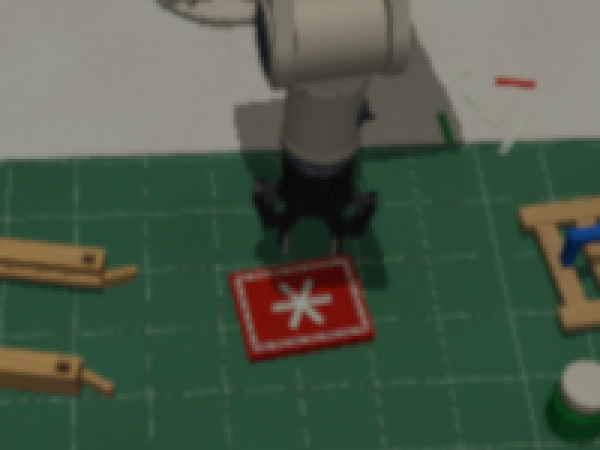

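It is turning clockwise and moving over as planned, so I'll continue.

```bash
python3 -m creep '[{"dp":[7,0,0],"angular":[0,0,0],"fingers":45},{"dp":[14,0,0],"angular":[0,0,0],"fingers":45},{"dp":[21,0,0],"angular":[0,0,0],"fingers":45},{"dp":[28,0,0],"angular":[0,0,0],"fingers":45},{"dp":[35,0,0],"angular":[0,0,0],"fingers":45}]'
python3 -c "
from h import *
plaque();p=r.sense()['eef_pos'][:2]-RC;print(p@U,p@V)"
```

```text
clock: 3.13
eef_pos: [523.0, 58.7, 5.1]
tcp_rot: [-3.142, -0.003, -0.186]
contact_force: [0.3, 0.0, 0.6]
opening: 0.529
plaque [595.4  34.6 117.7  84.4 -89.2] rack x,y [-282.6  -28.1] ang err deg 11.3
-293.3560498252849 -101.8730405677265
```

```bash
python3 -m creep '[{"dp":[7,0,0],"angular":[0,0,0],"fingers":45},{"dp":[14,0,0],"angular":[0,0,0],"fingers":45},{"dp":[20,0,0],"angular":[0,0,0],"fingers":45},{"dp":[26,0,0],"angular":[0,0,0],"fingers":45},{"dp":[31,0,0],"angular":[0,0,0],"fingers":45}]'
python3 -c "
from h import *
plaque();p=r.sense()['eef_pos'][:2]-RC;print(p@U,p@V)"
```

```text
clock: 3.6
eef_pos: [553.5, 52.9, 5.2]
tcp_rot: [-3.142, -0.003, -0.186]
contact_force: [-0.3, 0.0, -0.3]
opening: 0.528
plaque [617.1  21.3 117.9  85.7  81. ] rack x,y [-273.5   -4.3] ang err deg 1.5
-293.1413261975872 -71.53807266914596
```

```bash
python3 -m creep '[{"dp":[3,0,0],"angular":[0,0,0],"fingers":45},{"dp":[5,0,0],"angular":[0,0,0],"fingers":45},{"dp":[5,0,0],"angular":[0,0,0],"fingers":45},{"dp":[-10,0,0],"angular":[0,0,0],"fingers":45},{"dp":[-25,0,0],"angular":[0,0,0],"fingers":45}]'
python3 -c "
from h import *
plaque();p=rackxy(-274-70-11-30,0);goal(p[0],p[1],60,TH+np.pi)"
```

```text
clock: 4.07
eef_pos: [528.4, 57.7, 5.1]
tcp_rot: [-3.141, -0.004, -0.187]
contact_force: [-1.2, 0.6, 0.2]
opening: 0.53
plaque [619.8  19.6 118.   85.7  79.3] rack x,y [-272.3   -1.3] ang err deg -0.2
t 4.1167 at [524.   57.9   4.5] [ 3.141e+00  1.000e-03 -1.860e-01] F [-3.1 -0.2 -1.5] op 0.525
 -> dp [102.1 -92.8 -55.6] ang [ 0.000e+00  1.000e-03 -1.574e+00]
```

```bash
python3 -m creep '[{"dp":[0,0,-35],"angular":[0,0,-0.12],"fingers":45},{"dp":[10,-30,-55],"angular":[0,0,-0.24],"fingers":45},{"dp":[40,-60,-55],"angular":[0,0,-0.36],"fingers":45},{"dp":[70,-80,-55],"angular":[0,0,-0.48],"fingers":45},{"dp":[102,-93,-55],"angular":[0,0,-0.6],"fingers":45}]'
python3 -m creep '[{"dp":[0,0,0],"angular":[0,0,-0.12],"fingers":45},{"dp":[0,0,0],"angular":[0,0,-0.24],"fingers":45},{"dp":[0,0,0],"angular":[0,0,-0.36],"fingers":45},{"dp":[0,0,0],"angular":[0,0,-0.48],"fingers":45},{"dp":[0,0,0],"angular":[0,0,-0.6],"fingers":45}]'
python3 -c "
from h import *
p=rackxy(-385,0);goal(p[0],p[1],6,TH+np.pi)"
```

```text
clock: 4.53
eef_pos: [647.2, 132.5, 61.6]
tcp_rot: [3.14, -0.004, 0.421]
contact_force: [0.8, -0.7, -0.7]
opening: 0.528
clock: 4.95
eef_pos: [645.5, 130.3, 60.3]
tcp_rot: [3.139, -0.001, 1.02]
contact_force: [-0.2, -0.2, 0.3]
opening: 0.529
t 4.95 at [645.5 130.3  60.3] [ 3.139e+00 -1.000e-03  1.020e+00] F [-0.2 -0.2  0.3] op 0.529
 -> dp [-2.1 -3.3 54.3] ang [ 0.003 -0.    -0.368]
```

```bash
python3 -m creep '[{"dp":[-2,-3,10],"angular":[0.003,0,-0.12],"fingers":45},{"dp":[-2,-3,20],"angular":[0.003,0,-0.24],"fingers":45},{"dp":[-2,-3,30],"angular":[0.003,0,-0.368],"fingers":45},{"dp":[-2,-3,54],"angular":[0.003,0,-0.368],"fingers":45},{"dp":[-2,-3,54],"angular":[0.003,0,-0.368],"fingers":45}]'
python3 -c "
from h import *
p=rackxy(-385,0);goal(p[0],p[1],5,TH+np.pi);im=plaque();cv2.imwrite('pics/t3.png',im[120:320,150:420].repeat(2,0).repeat(2,1))"
```

```text
clock: 5.37
eef_pos: [639.6, 129.6, 3.0]
tcp_rot: [-3.137, 0.001, 1.382]
contact_force: [-1.7, 0.3, -1.2]
opening: 0.531
t 5.3667 at [639.6 129.6   3. ] [-3.137e+00  1.000e-03  1.382e+00] F [-1.7  0.3 -1.2] op 0.531
 -> dp [ 0.9  1.9 -2.1] ang [-0.005  0.001 -0.005]
plaque [619.9  19.7 118.1  85.8  79.4] rack x,y [-272.4   -1.3] ang err deg -0.1
```

View pics/t3.png

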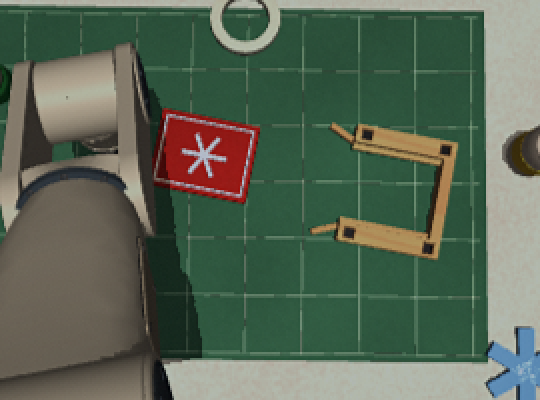

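Plaque is aligned and the fingers are behind it. I'll push toward the rack along tool −x.

```bash
python3 -m creep '[{"dp":[-8,1,-2],"angular":[-0.005,0,-0.005],"fingers":45},{"dp":[-18,1,-2],"angular":[-0.005,0,-0.005],"fingers":45},{"dp":[-28,1,-2],"angular":[-0.005,0,-0.005],"fingers":45},{"dp":[-38,1,-2],"angular":[-0.005,0,-0.005],"fingers":45},{"dp":[-48,1,-2],"angular":[-0.005,0,-0.005],"fingers":45}]'
python3 -m creep '[{"dp":[-10,0,0],"angular":[0,0,0],"fingers":45},{"dp":[-20,0,0],"angular":[0,0,0],"fingers":45},{"dp":[-30,0,0],"angular":[0,0,0],"fingers":45},{"dp":[-40,0,0],"angular":[0,0,0],"fingers":45},{"dp":[-50,0,0],"angular":[0,0,0],"fingers":45}]'
python3 -c "
from h import *
p=rackxy(-385,0);goal(p[0],p[1],5,TH+np.pi);im=plaque();p=r.sense()['eef_pos'][:2]-RC;print(p@U,p@V)"
```

```text
clock: 5.83
eef_pos: [634.2, 81.5, 9.3]
tcp_rot: [3.135, -0.001, 1.386]
contact_force: [1.0, 1.3, 0.2]
opening: 0.524
clock: 6.25
eef_pos: [624.6, 32.6, 8.3]
tcp_rot: [3.137, -0.001, 1.387]
contact_force: [0.4, 0.6, 0.7]
opening: 0.531
t 6.25 at [624.6  32.6   8.3] [ 3.137e+00 -1.000e-03  1.387e+00] F [0.4 0.6 0.7] op 0.531
 -> dp [99.  -1.1  3.4] ang [ 0.005 -0.001 -0.001]
plaque [603.5 -64.1  85.7  82.6 -10.7] rack x,y [-187.    -2.1] ang err deg 89.8
-284.3571677645873 0.7578087706825026
```

```bash
python3 -m creep '[{"dp":[-10,0,2],"angular":[0.004,0,0],"fingers":45},{"dp":[-20,0,3],"angular":[0.004,0,0],"fingers":45},{"dp":[-30,0,3],"angular":[0.004,0,0],"fingers":45},{"dp":[-40,0,3],"angular":[0.004,0,0],"fingers":45},{"dp":[-50,0,3],"angular":[0.004,0,0],"fingers":45}]'
python3 -c "
from h import *
p=rackxy(-385,0);goal(p[0],p[1],5,TH+np.pi);im=plaque();p=r.sense()['eef_pos'][:2]-RC;print(p@U,p@V)
cv2.imwrite('pics/t4.png',im[120:320,150:420].repeat(2,0).repeat(2,1))
im=optics.grab_frame('scene');cv2.imwrite('pics/s4.png',im[120:270,150:350].repeat(3,0).repeat(3,1))"
```

```text
clock: 6.72
eef_pos: [615.2, -16.6, 5.1]
tcp_rot: [3.141, -0.0, 1.387]
contact_force: [0.5, 0.3, -0.1]
opening: 0.528
t 6.7167 at [615.2 -16.6   5.1] [ 3.141 -0.     1.387] F [ 0.5  0.3 -0.1] op 0.528
 -> dp [ 1.491e+02 -9.000e-01  1.000e-01] ang [ 0.001 -0.    -0.001]
plaque [ 592.9 -120.9   85.6   67.1  -10.7] rack x,y [-129.2   -2.2] ang err deg 89.8
-234.36457104031652 0.677970151607942
```

View pics/t4.png

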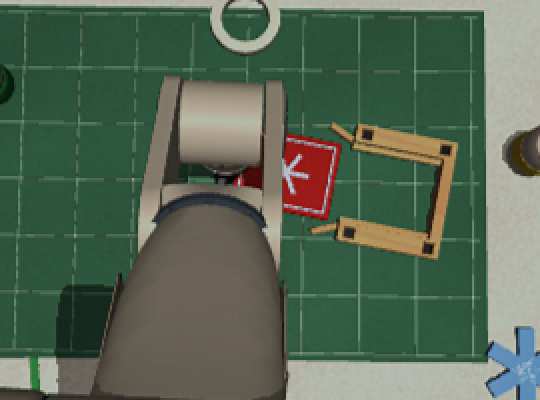

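View pics/s4.png

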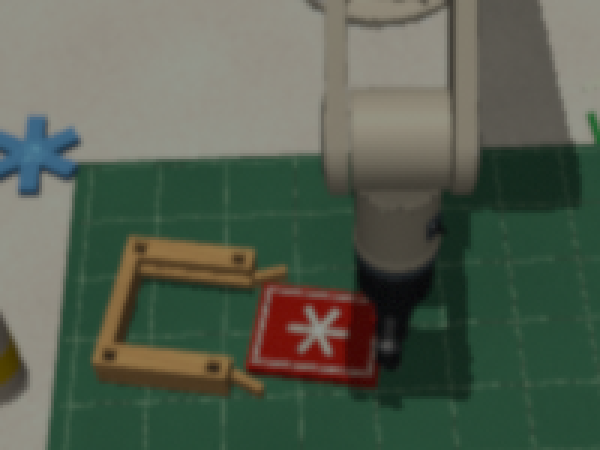

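Plaque's leading edge is at the guides, square and about 2 mm to one side. I'll push on and check force.

```bash
python3 -m creep '[{"dp":[-8,0,0],"angular":[0,0,0],"fingers":45},{"dp":[-16,0,0],"angular":[0,0,0],"fingers":45},{"dp":[-24,0,0],"angular":[0,0,0],"fingers":45},{"dp":[-32,0,0],"angular":[0,0,0],"fingers":45},{"dp":[-40,0,0],"angular":[0,0,0],"fingers":45}]'
python3 -m creep '[{"dp":[-6,0,0],"angular":[0,0,0],"fingers":45},{"dp":[-12,0,0],"angular":[0,0,0],"fingers":45},{"dp":[-18,0,0],"angular":[0,0,0],"fingers":45},{"dp":[-24,0,0],"angular":[0,0,0],"fingers":45},{"dp":[-30,0,0],"angular":[0,0,0],"fingers":45}]'
python3 -c "
from h import *
p=r.sense()['eef_pos'][:2]-RC;print(p@U,p@V)
im=optics.grab_frame('scene');cv2.imwrite('pics/s5.png',im[120:270,150:350].repeat(3,0).repeat(3,1))"
```

```text
clock: 7.23
eef_pos: [608.3, -55.6, 5.4]
tcp_rot: [3.14, -0.001, 1.387]
contact_force: [-0.1, 1.7, -0.4]
opening: 0.527
clock: 7.65
eef_pos: [602.9, -84.9, 5.3]
tcp_rot: [3.14, -0.001, 1.387]
contact_force: [2.2, 1.8, -0.1]
opening: 0.526
-166.49240755647358 1.1062541799904086
```

View pics/s5.png

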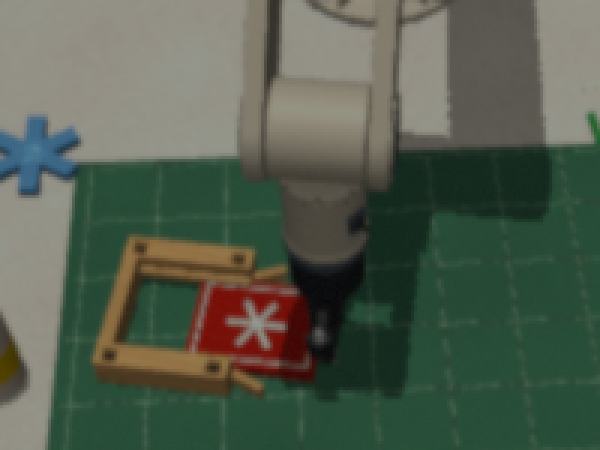

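The plaque is in the groove and sliding freely.

```bash
python3 -m creep '[{"dp":[-6,0,0],"angular":[0,0,0],"fingers":45},{"dp":[-12,0,0],"angular":[0,0,0],"fingers":45},{"dp":[-18,0,0],"angular":[0,0,0],"fingers":45},{"dp":[-24,0,0],"angular":[0,0,0],"fingers":45},{"dp":[-30,0,0],"angular":[0,0,0],"fingers":45}]'
python3 -m creep '[{"dp":[-6,0,0],"angular":[0,0,0],"fingers":45},{"dp":[-12,0,0],"angular":[0,0,0],"fingers":45},{"dp":[-18,0,0],"angular":[0,0,0],"fingers":45},{"dp":[-22,0,0],"angular":[0,0,0],"fingers":45},{"dp":[-26,0,0],"angular":[0,0,0],"fingers":45}]'
python3 -c "
from h import *
p=r.sense()['eef_pos'][:2]-RC;print(p@U,p@V)
im=optics.grab_frame('scene');cv2.imwrite('pics/s6.png',im[120:270,150:350].repeat(3,0).repeat(3,1))"
```

```text
clock: 8.12
eef_pos: [597.3, -114.5, 5.2]
tcp_rot: [3.14, -0.001, 1.387]
contact_force: [1.6, 0.9, -0.1]
opening: 0.53
clock: 8.53
eef_pos: [592.5, -140.0, 5.2]
tcp_rot: [3.14, -0.001, 1.386]
contact_force: [-0.2, 1.4, 0.4]
opening: 0.523
-110.45100583818429 0.9333092314101784
```

View pics/s6.png

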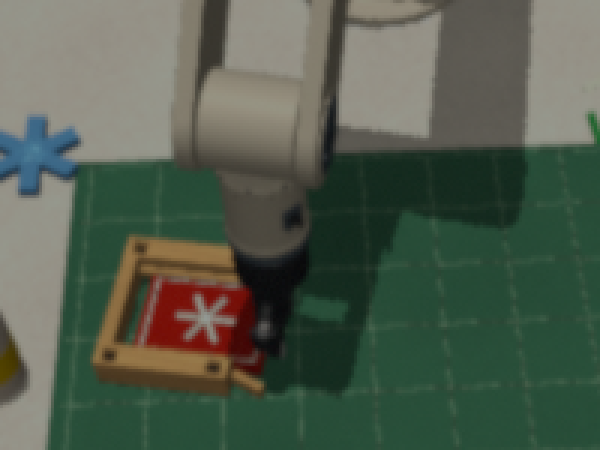

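```bash
python3 -m creep '[{"dp":[-3,0,0],"angular":[0,0,0],"fingers":45},{"dp":[-6,0,0],"angular":[0,0,0],"fingers":45},{"dp":[-9,0,0],"angular":[0,0,0],"fingers":45},{"dp":[-11,0,0],"angular":[0,0,0],"fingers":45}]'
python3 -m creep '[{"dp":[-1.5,0,0],"angular":[0,0,0],"fingers":45},{"dp":[-2.5,0,0],"angular":[0,0,0],"fingers":45}]'
python3 -c "
from h import *
p=r.sense()['eef_pos'][:2]-RC;print(p@U,p@V)"
```

```text
clock: 8.92
eef_pos: [590.5, -150.5, 5.2]
tcp_rot: [3.141, -0.001, 1.387]
contact_force: [-0.4, 0.4, 0.2]
opening: 0.527
clock: 9.08
eef_pos: [590.0, -152.8, 5.2]
tcp_rot: [3.141, -0.001, 1.387]
contact_force: [0.5, 1.0, 0.3]
opening: 0.528
-97.34576002920471 0.7833097943607819
```

```bash
python3 -m creep '[{"dp":[-1,0,0],"angular":[0,0,0],"fingers":45},{"dp":[-2,0,0],"angular":[0,0,0],"fingers":45}]'
python3 -m creep '[{"dp":[-1,0,0],"angular":[0,0,0],"fingers":45},{"dp":[-1.5,0,0],"angular":[0,0,0],"fingers":45}]'
python3 -c "
from h import *
p=r.sense()['eef_pos'][:2]-RC;print(p@U,p@V)"
```

```text
clock: 9.25
eef_pos: [589.7, -154.5, 5.2]
tcp_rot: [3.141, -0.001, 1.387]
contact_force: [1.3, 8.7, 0.9]
opening: 0.53
clock: 9.42
eef_pos: [589.6, -154.6, 5.2]
tcp_rot: [3.141, -0.003, 1.386]
contact_force: [2.7, 13.6, 0.6]
opening: 0.528
-95.56317457885548 0.7382457790210495
```

Contact force rises at the predicted −96 mm, so I'll press a little more firmly and then back off.

```bash
python3 -m creep '[{"dp":[-1,0,0],"angular":[0,0,0],"fingers":45},{"dp":[-2,0,0],"angular":[0,0,0],"fingers":45},{"dp":[-2,0,0],"angular":[0,0,0],"fingers":45}]'
python3 -m creep '[{"dp":[10,0,0],"angular":[0,0,0],"fingers":45},{"dp":[35,0,0],"angular":[0,0,0],"fingers":45},{"dp":[60,0,-40],"angular":[0,0,0],"fingers":60},{"dp":[70,0,-80],"angular":[0,0,0],"fingers":85},{"dp":[90,0,-120],"angular":[0,0,0],"fingers":85}]'
python3 -c "
from h import *
goal(529.5,387.7,140,np.radians(97.1))"
```

```text
clock: 9.67
eef_pos: [589.6, -154.7, 5.2]
tcp_rot: [3.141, -0.005, 1.385]
contact_force: [5.1, 22.1, 1.3]
opening: 0.529
clock: 10.08
eef_pos: [604.1, -72.5, 119.0]
tcp_rot: [-3.141, 0.0, 1.387]
contact_force: [1.2, -0.1, 0.7]
opening: 0.924
t 10.0833 at [604.1 -72.5 119. ] [-3.141  0.     1.387] F [ 1.2 -0.1  0.7] op 0.924
 -> dp [ 438.8 -157.4  -20.9] ang [-0.001  0.    -0.308]
```

```bash
python3 -m creep '[{"dp":[439,-157,-21],"angular":[0,0,-0.308],"fingers":85},{"dp":[439,-157,-21],"angular":[0,0,-0.308],"fingers":85},{"dp":[439,-157,-21],"angular":[0,0,-0.308],"fingers":85},{"dp":[439,-157,-21],"angular":[0,0,-0.308],"fingers":85},{"dp":[439,-157,-21],"angular":[0,0,-0.308],"fingers":85}]'
python3 -c "
from h import *
goal(529.5,387.7,140,np.radians(97.1))"
```

```text
clock: 10.5
eef_pos: [571.2, 134.1, 128.0]
tcp_rot: [3.14, 0.0, 1.695]
contact_force: [1.6, -0.2, -0.5]
opening: 0.995
t 10.5 at [571.2 134.1 128. ] [3.14  0.    1.695] F [ 1.6 -0.2 -0.5] op 0.995
 -> dp [256.8 -10.  -12.1] ang [0.002 0.    0.   ]
```

```bash
python3 -m creep '[{"dp":[257,-10,-12],"angular":[0,0,0],"fingers":85},{"dp":[257,-10,-12],"angular":[0,0,0],"fingers":85},{"dp":[257,-10,-12],"angular":[0,0,0],"fingers":85},{"dp":[257,-10,-12],"angular":[0,0,0],"fingers":85},{"dp":[257,-10,-12],"angular":[0,0,0],"fingers":85}]'
python3 -c "
from h import *
goal(529.5,387.7,140,np.radians(97.1));im=plaque();cv2.imwrite('pics/t7.png',im[150:280,270:420].repeat(4,0).repeat(4,1))
im=optics.grab_frame('scene');cv2.imwrite('pics/s7.png',im[140:270,150:440].repeat(2,0).repeat(2,1))"
```

```text
clock: 10.92
eef_pos: [537.3, 339.7, 137.5]
tcp_rot: [3.14, 0.0, 1.695]
contact_force: [0.9, 0.3, -0.3]
opening: 0.994
t 10.9167 at [537.3 339.7 137.5] [3.14  0.    1.695] F [ 0.9  0.3 -0.3] op 0.994
 -> dp [48.6 -1.8 -2.5] ang [0.001 0.    0.   ]
plaque [ 572.3 -233.9  117.9   85.5   79.3] rack x,y [-14.4  -1.9] ang err deg -0.2
```

View pics/t7.png

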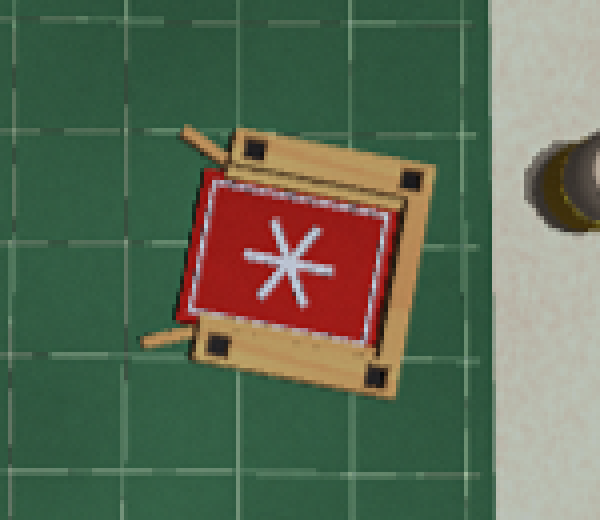

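View pics/s7.png

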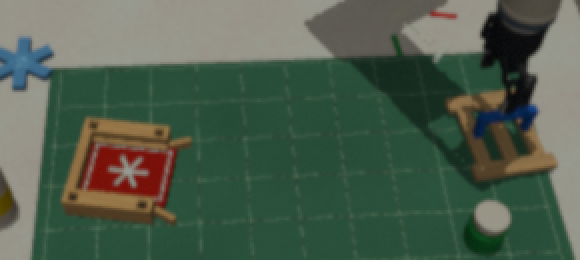

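Plaque measures rack x −14.4, y −1.9, so it is home. Next comes the tray: centre on the bar, then descend to TCP z 51.

```bash
python3 -m creep '[{"dp":[40,-1,-2],"angular":[0,0,0],"fingers":70},{"dp":[48.5,-1.8,0],"angular":[0,0,0],"fingers":70},{"dp":[48.5,-1.8,0],"angular":[0,0,0],"fingers":70},{"dp":[48.5,-1.8,15],"angular":[0,0,0],"fingers":70},{"dp":[48.5,-1.8,30],"angular":[0,0,0],"fingers":70}]'
python3 -c "
from h import *
goal(529.5,387.7,51,np.radians(97.1))"
```

```text
clock: 11.43
eef_pos: [530.9, 384.9, 107.7]
tcp_rot: [3.139, -0.0, 1.695]
contact_force: [-0.2, 0.4, 0.3]
opening: 0.816
t 11.4333 at [530.9 384.9 107.7] [ 3.139 -0.     1.695] F [-0.2  0.4  0.3] op 0.816
 -> dp [ 2.9 -1.2 56.7] ang [ 0.003 -0.     0.   ]
```

```bash
python3 -m creep '[{"dp":[3,-1,15],"angular":[0.002,0,0],"fingers":70},{"dp":[3,-1,30],"angular":[0.002,0,0],"fingers":70},{"dp":[3,-1,45],"angular":[0.002,0,0],"fingers":70},{"dp":[3,-1,56.5],"angular":[0.002,0,0],"fingers":70},{"dp":[3,-1,56.5],"angular":[0.002,0,0],"fingers":70}]'
python3 -c "
from h import *
goal(529.5,387.7,51,np.radians(97.1))"
```

```text
clock: 11.85
eef_pos: [527.6, 386.7, 48.0]
tcp_rot: [-3.137, 0.002, 1.694]
contact_force: [-0.5, -0.6, -0.3]
opening: 0.819
t 11.85 at [527.6 386.7  48. ] [-3.137e+00  2.000e-03  1.694e+00] F [-0.5 -0.6 -0.3] op 0.819
 -> dp [ 0.7  2.  -3.1] ang [-0.005  0.002 -0.001]
```

```bash
python3 -m creep '[{"dp":[0,1,-1],"angular":[-0.002,0,0],"fingers":70},{"dp":[0,1,-1],"angular":[-0.002,0,0],"fingers":70}]'
python3 -c "
from h import *
goal(529.5,387.7,51,np.radians(97.1));goal(529.5,387.7,51,np.radians(97.1))"
```

```text
clock: 12.02
eef_pos: [530.6, 388.8, 52.6]
tcp_rot: [3.139, -0.001, 1.695]
contact_force: [0.3, -0.1, 0.9]
opening: 0.819
t 12.0167 at [530.6 388.8  52.6] [ 3.139e+00 -1.000e-03  1.695e+00] F [ 0.3 -0.1  0.9] op 0.819
 -> dp [-0.9 -1.3  1.6] ang [ 0.002 -0.001 -0.   ]
t 12.0167 at [530.6 388.8  52.6] [ 3.139e+00 -1.000e-03  1.695e+00] F [ 0.3 -0.1  0.9] op 0.819
 -> dp [-0.9 -1.3  1.6] ang [ 0.002 -0.001 -0.   ]
```

```bash
python3 -m creep '[{"dp":[0,0,0],"angular":[0,0,0],"fingers":10},{"dp":[0,0,0],"angular":[0,0,0],"fingers":10},{"dp":[0,0,0],"angular":[0,0,0],"fingers":10},{"dp":[0,0,0],"angular":[0,0,0],"fingers":10},{"dp":[0,0,0],"angular":[0,0,0],"fingers":10}]' 70
python3 -m creep '[{"dp":[0,0,0],"angular":[0,0,0],"fingers":10},{"dp":[0,0,0],"angular":[0,0,0],"fingers":10},{"dp":[0,0,0],"angular":[0,0,0],"fingers":10},{"dp":[0,0,0],"angular":[0,0,0],"fingers":10}]'
python3 -c "
from h import *
im=optics.grab_frame('scene');cv2.imwrite('pics/s8.png',im[150:270,360:460].repeat(5,0).repeat(5,1))"
```

```text
clock: 12.43
eef_pos: [530.3, 389.0, 52.5]
tcp_rot: [3.14, -0.001, 1.695]
contact_force: [-0.8, -0.5, 1.3]
opening: 0.171
clock: 12.77
eef_pos: [530.3, 389.0, 52.4]
tcp_rot: [3.14, -0.001, 1.695]
contact_force: [-0.4, -2.1, 6.2]
opening: 0.171
```

View pics/s8.png

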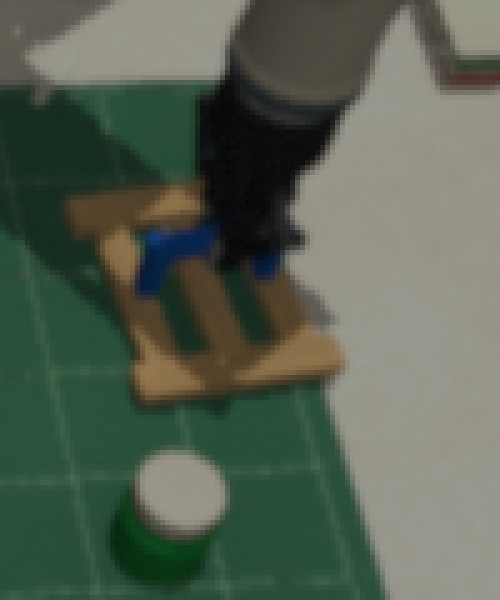

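The bar is held. Lifting now.

```bash
python3 -m creep '[{"dp":[0,0,-5],"angular":[0,0,0],"fingers":10},{"dp":[0,0,-13],"angular":[0,0,0],"fingers":10},{"dp":[0,0,-25],"angular":[0,0,0],"fingers":10},{"dp":[0,0,-40],"angular":[0,0,0],"fingers":10},{"dp":[0,0,-55],"angular":[0,0,0],"fingers":10}]'
python3 -m creep '[{"dp":[0,0,-15],"angular":[0,0,0],"fingers":10},{"dp":[0,0,-30],"angular":[0,0,0],"fingers":10},{"dp":[0,0,-45],"angular":[0,0,0],"fingers":10},{"dp":[0,0,-53],"angular":[0,0,0],"fingers":10},{"dp":[0,0,-56],"angular":[0,0,0],"fingers":10}]'
python3 -c "
from h import *
im=optics.grab_frame('top');cv2.imwrite('pics/t9.png',im[150:300,50:200].repeat(4,0).repeat(4,1))
goal(*RC+0*U,165,TH+np.pi)"
```

```text
clock: 13.23
eef_pos: [529.6, 388.6, 107.8]
tcp_rot: [3.141, 0.0, 1.695]
contact_force: [0.3, -0.2, -3.7]
opening: 0.174
clock: 13.65
eef_pos: [530.5, 389.2, 165.1]
tcp_rot: [3.138, -0.002, 1.695]
contact_force: [-0.5, 0.3, -4.3]
opening: 0.174
t 13.7 at [530.3 389.1 164.6] [ 3.139e+00 -1.000e-03  1.695e+00] F [-0.1  0.2 -4.6] op 0.171
 -> dp [-637.7  -38.    -1.3] ang [ 0.003 -0.002  0.307]
```

View pics/t9.png

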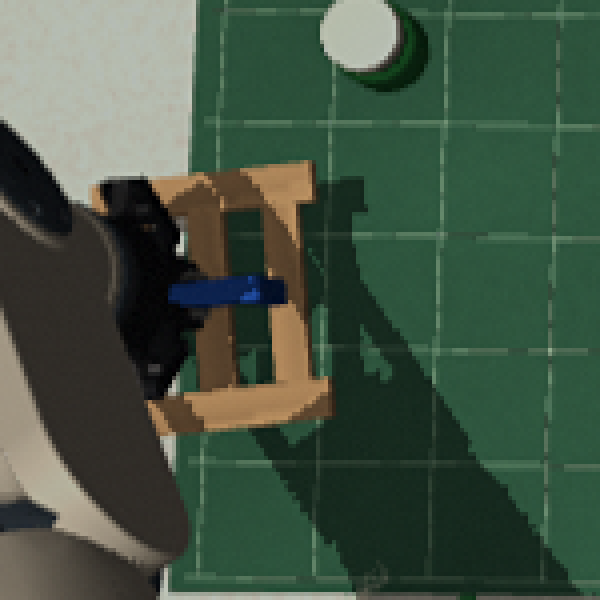

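Lifted level. Carrying to the rack at moderate speed.

```bash
python3 -m creep '[{"dp":[-15,-1,0],"angular":[0,0,0],"fingers":10},{"dp":[-40,-2,0],"angular":[0,0,0],"fingers":10},{"dp":[-70,-4,0],"angular":[0,0,0],"fingers":10},{"dp":[-100,-6,0],"angular":[0,0,0],"fingers":10},{"dp":[-130,-8,0],"angular":[0,0,0],"fingers":10}]'
python3 -m creep '[{"dp":[-30,-2,0],"angular":[0,0,0.03],"fingers":10},{"dp":[-60,-4,0],"angular":[0,0,0.06],"fingers":10},{"dp":[-90,-6,0],"angular":[0,0,0.09],"fingers":10},{"dp":[-120,-8,0],"angular":[0,0,0.12],"fingers":10},{"dp":[-150,-10,0],"angular":[0,0,0.15],"fingers":10}]'
python3 -c "
from h import *
goal(*RC,165,TH+np.pi)"
```

```text
clock: 14.12
eef_pos: [537.0, 256.7, 161.7]
tcp_rot: [-3.141, 0.001, 1.695]
contact_force: [0.3, -0.0, -3.9]
opening: 0.175
clock: 14.53
eef_pos: [545.5, 106.5, 161.8]
tcp_rot: [-3.141, 0.0, 1.543]
contact_force: [1.3, 0.7, -3.9]
opening: 0.175
t 14.5333 at [545.5 106.5 161.8] [-3.141  0.     1.543] F [ 1.3  0.7 -3.9] op 0.175
 -> dp [-354.1   35.7   -3.1] ang [-0.001  0.     0.156]
```

```bash
python3 -m creep '[{"dp":[-30,3,0],"angular":[0,0,0.03],"fingers":10},{"dp":[-60,6,0],"angular":[0,0,0.06],"fingers":10},{"dp":[-90,9,0],"angular":[0,0,0.09],"fingers":10},{"dp":[-120,12,0],"angular":[0,0,0.12],"fingers":10},{"dp":[-150,15,0],"angular":[0,0,0.156],"fingers":10}]'
python3 -m creep '[{"dp":[-30,0,0],"angular":[0,0,0],"fingers":10},{"dp":[-60,0,0],"angular":[0,0,0],"fingers":10},{"dp":[-90,0,0],"angular":[0,0,0],"fingers":10},{"dp":[-120,0,0],"angular":[0,0,0],"fingers":10},{"dp":[-150,0,0],"angular":[0,0,0],"fingers":10}]'
python3 -c "
from h import *
goal(*RC,165,TH+np.pi)"
```

```text
clock: 14.95
eef_pos: [556.5, -43.6, 161.8]
tcp_rot: [-3.141, -0.0, 1.387]
contact_force: [0.8, -0.1, -4.9]
opening: 0.172
clock: 15.37
eef_pos: [528.9, -190.7, 161.7]
tcp_rot: [-3.141, -0.001, 1.389]
contact_force: [-0.2, 0.4, -4.4]
opening: 0.175
t 15.3667 at [ 528.9 -190.7  161.7] [-3.141e+00 -1.000e-03  1.389e+00] F [-0.2  0.4 -4.4] op 0.175
 -> dp [-49.   52.3  -3.4] ang [-0.001 -0.001  0.001]
```

```bash
python3 -m creep '[{"dp":[-20,20,0],"angular":[0,0,0],"fingers":10},{"dp":[-36,40,0],"angular":[0,0,0],"fingers":10},{"dp":[-46,50,0],"angular":[0,0,0],"fingers":10},{"dp":[-49,52,0],"angular":[0,0,0],"fingers":10},{"dp":[-49,52,0],"angular":[0,0,0],"fingers":10}]'
python3 -c "
from h import *
print(ray('top',[[428,189]],160),ray('scene',[[138,218]],165), rackxy(70,81.5))
goal(*RC,120,TH+np.pi);
im=optics.grab_frame('top');cv2.imwrite('pics/t10f.png',im);cv2.imwrite('pics/t10.png',im[150:280,290:440].repeat(4,0).repeat(4,1))
im=optics.grab_frame('scene');cv2.imwrite('pics/s10f.png',im);cv2.imwrite('pics/s10.png',im[130:280,130:280].repeat(4,0).repeat(4,1))"
```

```text
clock: 15.78
eef_pos: [572.0, -247.6, 161.5]
tcp_rot: [-3.141, -0.001, 1.388]
contact_force: [-0.2, -0.3, -4.4]
opening: 0.172
[[ 629.96204153 -429.04889494  160.        ]] [[ 630.47523616 -428.94168119  165.        ]] [ 638.88346564 -332.07627237]
t 15.7833 at [ 572.  -247.6  161.5] [-3.141e+00 -1.000e-03  1.388e+00] F [-0.2 -0.3 -4.4] op 0.172
 -> dp [-0.9 -0.3 41.5] ang [-0.001 -0.001  0.   ]
```

View pics/t10.png

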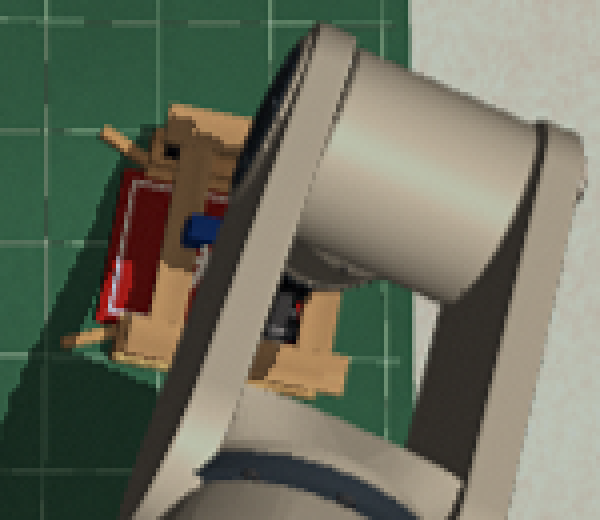

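View pics/s10.png

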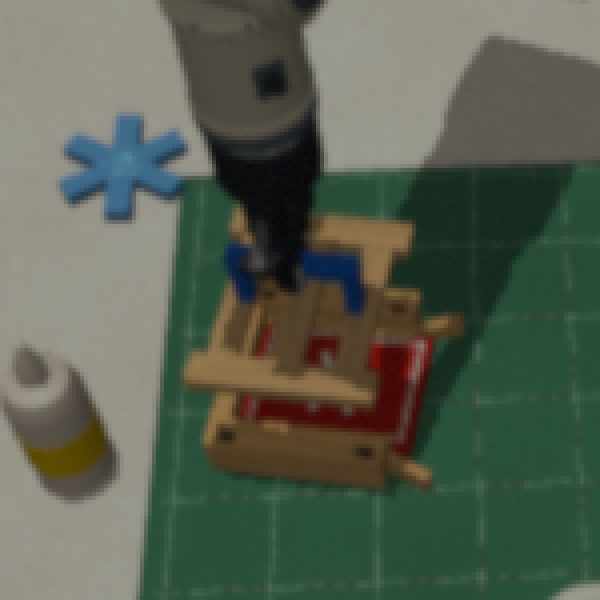

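```bash
python3 -c "
from h import *
im=cv2.imread('pics/s10f.png');cv2.imwrite('pics/s10z.png',cv2.resize(im[180:255,170:245],None,fx=8,fy=8,interpolation=cv2.INTER_CUBIC))
im=cv2.imread('pics/t10f.png');cv2.imwrite('pics/t10z.png',cv2.resize(im[170:255,310:385],None,fx=7,fy=7,interpolation=cv2.INTER_CUBIC))
"
```

```text
(no output)
```

View pics/s10z.png

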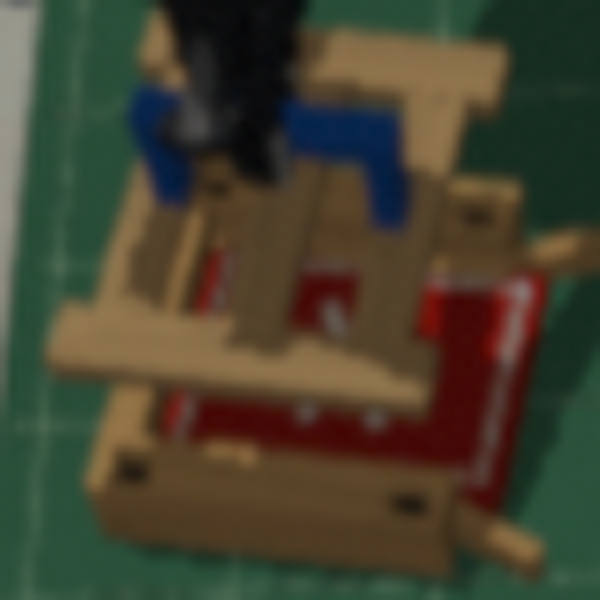

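View pics/t10z.png

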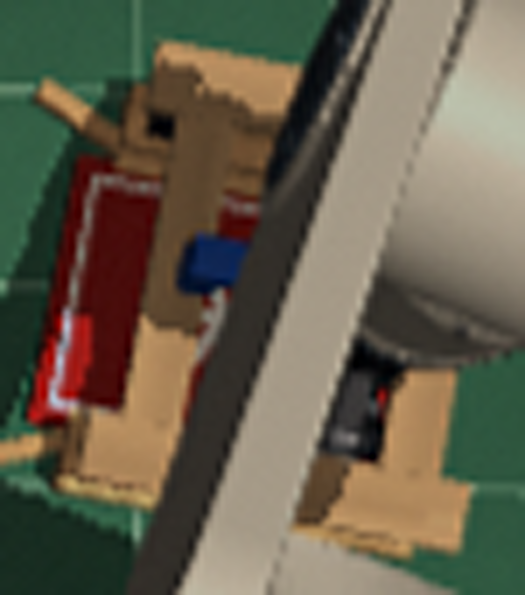

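```bash
python3 -c "
from h import *
z=161.5-28.4
def f(n,o,s,pts):
    uv=[np.array(o)+(np.array(p)+.5)/s-.5 for p in pts]
    P=ray(n,uv,z)[:,:2]-RC; return np.round(np.c_[P@U,P@V],1)
a=f('top',(310,170),7,[(160,40),(462,552),(78,480)]);print(a.tolist(),a[:2].mean(0))
a=f('scene',(170,180),8,[(47,352),(430,390),(508,42),(155,15)]);print(a.tolist(),a.mean(0))
# bar end in scene/top
im=cv2.imread('pics/s10f.png');c=big(blue('scene',im),(170,180,245,215));print(np.round(rect('scene',c,161.5+25.6),1))
a=f('scene',(170,180),8,[(408,110)])
p=r.sense()['eef_pos'][:2]-RC;print('tcp',p@U,p@V)
# sockets predicted
"
```

```text
[[-71.5, 82.8], [69.8, -79.6], [-71.1, -81.1]] [-0.85  1.6 ]
[[67.8, 76.3], [-73.9, 74.5], [-72.6, -87.1], [66.9, -82.2]] [-2.95  -4.625]Traceback (most recent call last):
  File "<string>", line 10, in <module>
    im=cv2.imread('pics/s10f.png');c=big(blue('scene',im),(170,180,245,215));print(np.round(rect('scene',c,161.5+25.6),1))
                                     ~~~^^^^^^^^^^^^^^^^^^^^^^^^^^^^^^^^^^^^
  File "h.py", line 21, in big
    c=max(cv2.findContours(k,cv2.RETR_EXTERNAL,cv2.CHAIN_APPROX_NONE)[0],key=cv2.contourArea)
ValueError: max() iterable argument is empty
```

Hovering about level over the rack. I'll drop to just above the sockets and compare the tray outline to the rack outline directly.

```bash
python3 -m creep '[{"dp":[-0.5,0,12],"angular":[0,0,0],"fingers":10},{"dp":[-0.5,0,26],"angular":[0,0,0],"fingers":10},{"dp":[-0.5,0,42],"angular":[0,0,0],"fingers":10},{"dp":[-0.5,0,56],"angular":[0,0,0],"fingers":10},{"dp":[-0.5,0,63],"angular":[0,0,0],"fingers":10}]'
python3 -m creep '[{"dp":[0,0,0],"angular":[0,0,0],"fingers":10},{"dp":[0,0,0],"angular":[0,0,0],"fingers":10}]'
python3 -c "
from h import *
goal(*RC,98,TH+np.pi);
im=optics.grab_frame('scene');cv2.imwrite('pics/s11f.png',im);cv2.imwrite('pics/s11.png',cv2.resize(im[180:260,165:250],None,fx=7,fy=7,interpolation=cv2.INTER_CUBIC))
im=optics.grab_frame('top');cv2.imwrite('pics/t11f.png',im);cv2.imwrite('pics/t11.png',cv2.resize(im[170:255,310:385],None,fx=7,fy=7,interpolation=cv2.INTER_CUBIC))"
```

```text
clock: 16.3
eef_pos: [571.1, -245.8, 97.1]
tcp_rot: [-3.139, -0.001, 1.39]
contact_force: [0.1, -0.2, -4.9]
opening: 0.174
clock: 16.47
eef_pos: [572.5, -246.7, 99.3]
tcp_rot: [3.141, -0.001, 1.389]
contact_force: [1.2, 0.6, -2.7]
opening: 0.172
t 16.4667 at [ 572.5 -246.7   99.3] [ 3.141e+00 -1.000e-03  1.389e+00] F [ 1.2  0.6 -2.7] op 0.172
 -> dp [-1.8 -0.7  1.3] ang [ 0.    -0.001  0.002]
```

View pics/s11.png

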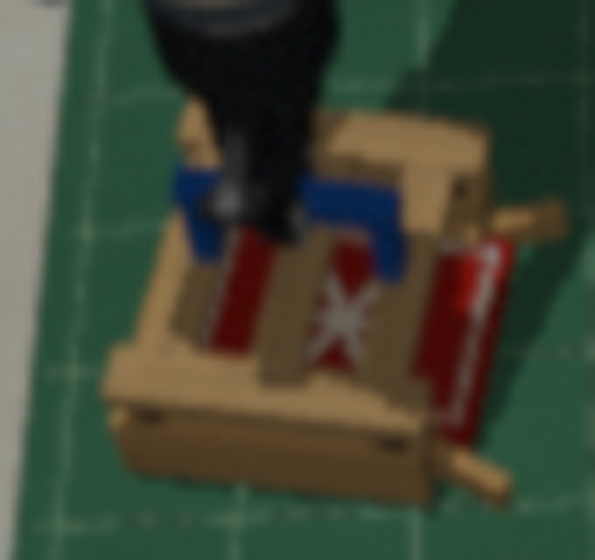

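View pics/t11.png

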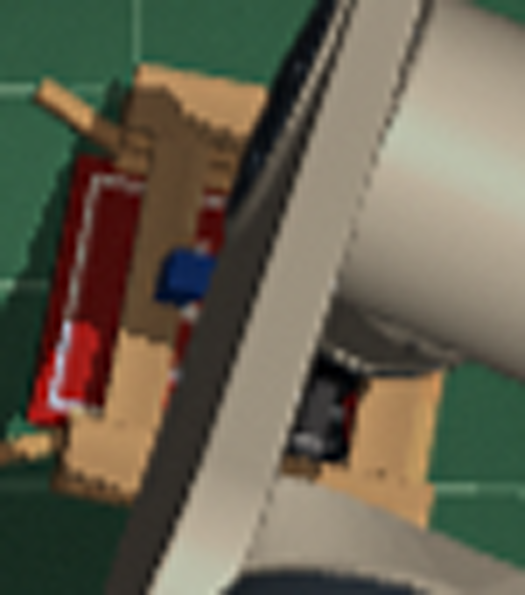

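```bash
python3 -c "
from h import *
for n,o,s in(('scene',(165,180),7),('top',(310,170),7)):
  for z in(71,59):
    for nm,x,y in(('-+',-70,81.5),('++',70,81.5),('+-',70,-81.5),('--',-70,-81.5)):
      uv=proj(n,np.r_[rackxy(x,y),z])[0]; print(n,z,nm,np.round((uv-o+.5)*s-.5))
  for x,y in((55,69),(-55,69),(-55,-69)): print('socket',x,y,np.round((proj(n,np.r_[rackxy(x,y),40])[0]-o+.5)*s-.5))
"
```

```text
scene 71 -+ [413. 431.]
scene 71 ++ [ 95. 395.]
scene 71 +- [186.  97.]
scene 71 -- [482. 128.]
scene 59 -+ [416. 445.]
scene 59 ++ [100. 409.]
scene 59 +- [190. 112.]
scene 59 -- [484. 144.]
socket 55 69 [148. 411.]
socket -55 69 [392. 438.]
socket -55 -69 [451. 185.]
top 71 -+ [144.  70.]
top 71 ++ [501. 141.]
top 71 +- [427. 558.]
top 71 -- [ 65. 486.]
top 59 -+ [140.  75.]
top 59 ++ [494. 145.]
top 59 +- [420. 558.]
top 59 -- [ 62. 487.]
socket 55 69 [440. 175.]
socket -55 69 [166. 121.]
socket -55 -69 [101. 464.]
```

```bash
python3 -c "
from h import *
for n,f,o,w in(('scene','s11f',(172,186),(70,62)),('top','t11f',(312,172),(66,80))):
  im=cv2.imread(f'pics/{f}.png');k=10 if n=='scene' else 7
  z=cv2.resize(im[o[1]:o[1]+w[1],o[0]:o[0]+w[0]],None,fx=k,fy=k,interpolation=cv2.INTER_CUBIC)
  z=cv2.convertScaleAbs(z,alpha=1.6)
  for h,c in((71,(0,255,255)),(59,(255,255,0)),(40,(255,0,255))):
    pts=[((proj(n,np.r_[rackxy(x,y),h])[0]-o+.5)*k-.5) for x,y in((-70,81.5),(70,81.5),(70,-81.5),(-70,-81.5))]
    for p in pts: cv2.drawMarker(z,tuple(int(v) for v in np.round(p)),c,cv2.MARKER_CROSS,14,1)
  cv2.imwrite(f'pics/{n}12.png',z)
"
```

```text
(no output)
```

View pics/scene12.png

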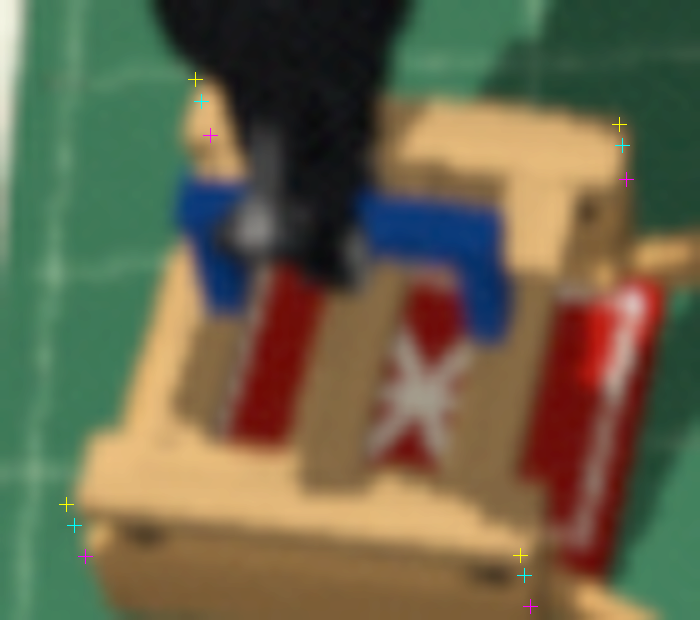

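View pics/top12.png

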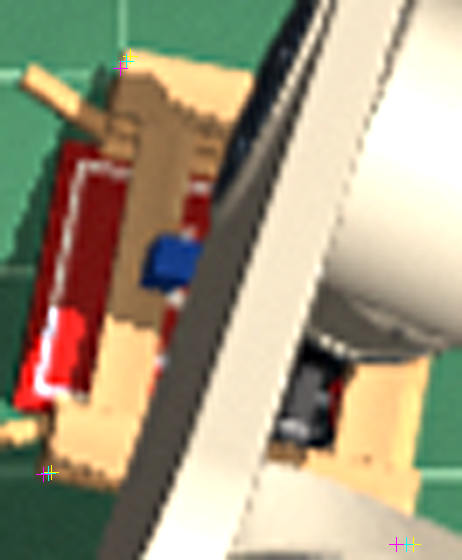

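Both views agree within about 2 mm once averaged: the tray sits about 1 mm short in x and 0.7 mm over in y. I'll correct that and descend slowly, watching force.

```bash
python3 -m creep '[{"dp":[-1.2,-0.7,1],"angular":[0,0,0],"fingers":10},{"dp":[-1.2,-0.7,2],"angular":[0,0,0],"fingers":10},{"dp":[-1.2,-0.7,3],"angular":[0,0,0],"fingers":10},{"dp":[-1.2,-0.7,4],"angular":[0,0,0],"fingers":10},{"dp":[-1.2,-0.7,5],"angular":[0,0,0],"fingers":10}]'
python3 -m creep '[{"dp":[0,0,1],"angular":[0,0,0],"fingers":10},{"dp":[0,0,2],"angular":[0,0,0],"fingers":10},{"dp":[0,0,3],"angular":[0,0,0],"fingers":10}]'
python3 -c "
from h import *
goal(*RC,80.4,TH+np.pi)"
```

```text
clock: 16.98
eef_pos: [572.0, -248.4, 94.8]
tcp_rot: [3.14, -0.0, 1.389]
contact_force: [0.5, -0.0, -4.7]
opening: 0.173
clock: 17.23
eef_pos: [571.9, -248.3, 91.6]
tcp_rot: [3.141, -0.001, 1.389]
contact_force: [-1.0, -0.1, -4.0]
opening: 0.175
t 17.2333 at [ 571.9 -248.3   91.6] [ 3.141e+00 -1.000e-03  1.389e+00] F [-1.  -0.1 -4. ] op 0.175
 -> dp [-0.1 -0.4 11.2] ang [ 0.001 -0.001  0.001]
```

```bash
python3 -m creep '[{"dp":[0,0,1],"angular":[0,0,0],"fingers":10},{"dp":[0,0,2],"angular":[0,0,0],"fingers":10},{"dp":[0,0,3],"angular":[0,0,0],"fingers":10}]'
python3 -m creep '[{"dp":[0,0,1],"angular":[0,0,0],"fingers":10},{"dp":[0,0,2],"angular":[0,0,0],"fingers":10}]'
```

```text
clock: 17.48
eef_pos: [571.9, -248.3, 88.6]
tcp_rot: [3.141, -0.001, 1.389]
contact_force: [-0.2, 0.6, -4.6]
opening: 0.173
clock: 17.65
eef_pos: [571.9, -248.3, 86.6]
tcp_rot: [3.141, -0.001, 1.389]
contact_force: [-0.2, 0.6, -4.5]
opening: 0.174
```

Pins are now about 6 mm below the rack top with no contact force, so they're in the sockets. Continuing down.

```bash
python3 -m creep '[{"dp":[0,0,1],"angular":[0,0,0],"fingers":10},{"dp":[0,0,2],"angular":[0,0,0],"fingers":10},{"dp":[0,0,3],"angular":[0,0,0],"fingers":10}]'
python3 -m creep '[{"dp":[0,0,1],"angular":[0,0,0],"fingers":10},{"dp":[0,0,2],"angular":[0,0,0],"fingers":10}]'
python3 -m creep '[{"dp":[0,0,0.7],"angular":[0,0,0],"fingers":10},{"dp":[0,0,0.7],"angular":[0,0,0],"fingers":10}]'
```

```text
clock: 17.9
eef_pos: [571.9, -248.3, 83.6]
tcp_rot: [3.141, -0.001, 1.389]
contact_force: [-0.1, 0.0, -4.6]
opening: 0.174
clock: 18.07
eef_pos: [572.0, -248.3, 81.6]
tcp_rot: [3.14, -0.001, 1.389]
contact_force: [-0.3, -0.3, -3.7]
opening: 0.169
clock: 18.23
eef_pos: [571.8, -248.3, 80.8]
tcp_rot: [3.141, -0.001, 1.389]
contact_force: [-0.1, 0.4, -4.8]
opening: 0.176
```

```bash
python3 -m creep '[{"dp":[0,0,0.5],"angular":[0,0,0],"fingers":10},{"dp":[0,0,0.8],"angular":[0,0,0],"fingers":10},{"dp":[0,0,0.8],"angular":[0,0,0],"fingers":10}]'
python3 -m creep '[{"dp":[0,0,0.5],"angular":[0,0,0],"fingers":10},{"dp":[0,0,0.8],"angular":[0,0,0],"fingers":10},{"dp":[0,0,0.8],"angular":[0,0,0],"fingers":10}]'
```

```text
clock: 18.48
eef_pos: [572.0, -248.4, 80.5]
tcp_rot: [3.14, -0.001, 1.389]
contact_force: [-1.8, 1.0, 0.1]
opening: 0.173
clock: 18.73
eef_pos: [572.0, -248.4, 80.5]
tcp_rot: [3.14, -0.0, 1.389]
contact_force: [-4.9, 2.5, 9.6]
opening: 0.172
```

Contact at TCP z 80.5, against 80.4 predicted, so it is seated. I'll relieve the preload, then release gently.

```bash
python3 -m creep '[{"dp":[0,0,-0.8],"angular":[0,0,0],"fingers":10},{"dp":[0,0,-0.8],"angular":[0,0,0],"fingers":20},{"dp":[0,0,-0.8],"angular":[0,0,0],"fingers":35},{"dp":[0,0,-0.8],"angular":[0,0,0],"fingers":60},{"dp":[0,0,-0.8],"angular":[0,0,0],"fingers":60}]' 20
python3 -m creep '[{"dp":[0,0,0],"angular":[0,0,0],"fingers":60},{"dp":[0,0,0],"angular":[0,0,0],"fingers":60},{"dp":[0,0,-10],"angular":[0,0,0],"fingers":60},{"dp":[0,0,-25],"angular":[0,0,0],"fingers":60},{"dp":[0,0,-45],"angular":[0,0,0],"fingers":60}]'
python3 -m creep '[{"dp":[0,0,-30],"angular":[0,0,0],"fingers":60},{"dp":[0,0,-70],"angular":[0,0,0],"fingers":60},{"dp":[30,0,-110],"angular":[0,0,0],"fingers":60},{"dp":[70,0,-140],"angular":[0,0,0],"fingers":60},{"dp":[110,0,-140],"angular":[0,0,0],"fingers":60}]'
python3 -m creep '[{"dp":[40,0,0],"angular":[0,0,0],"fingers":60},{"dp":[80,0,0],"angular":[0,0,0],"fingers":60},{"dp":[120,0,0],"angular":[0,0,0],"fingers":60},{"dp":[160,0,0],"angular":[0,0,0],"fingers":60},{"dp":[200,0,0],"angular":[0,0,0],"fingers":60}]'
python3 -m creep '[{"dp":[20,0,0],"angular":[0,0,0],"fingers":60},{"dp":[20,0,0],"angular":[0,0,0],"fingers":60},{"dp":[20,0,0],"angular":[0,0,0],"fingers":60}]'
python3 -c "
from h import *
im=optics.grab_frame('top');cv2.imwrite('pics/t13f.png',im);cv2.imwrite('pics/t13.png',cv2.resize(im[165:260,300:395],None,fx=6,fy=6,interpolation=cv2.INTER_CUBIC))
im=optics.grab_frame('scene');cv2.imwrite('pics/s13f.png',im);cv2.imwrite('pics/s13.png',cv2.resize(im[185:270,160:260],None,fx=6,fy=6,interpolation=cv2.INTER_CUBIC))"
```

```text
clock: 19.15
eef_pos: [572.1, -248.4, 80.2]
tcp_rot: [3.14, -0.0, 1.389]
contact_force: [-0.2, 0.5, 1.2]
opening: 0.65
clock: 19.57
eef_pos: [571.1, -248.0, 125.1]
tcp_rot: [-3.14, -0.001, 1.389]
contact_force: [0.2, 0.4, -0.1]
opening: 0.7
clock: 19.98
eef_pos: [591.4, -152.9, 269.0]
tcp_rot: [3.133, 0.001, 1.386]
contact_force: [1.6, 0.0, 0.8]
opening: 0.701
clock: 20.4
eef_pos: [625.7, 46.8, 264.2]
tcp_rot: [3.14, -0.001, 1.389]
contact_force: [0.6, -1.2, 0.0]
opening: 0.705
clock: 20.65
eef_pos: [629.3, 65.6, 263.6]
tcp_rot: [3.14, -0.0, 1.391]
contact_force: [0.5, -0.5, -0.4]
opening: 0.703
```

View pics/t13.png

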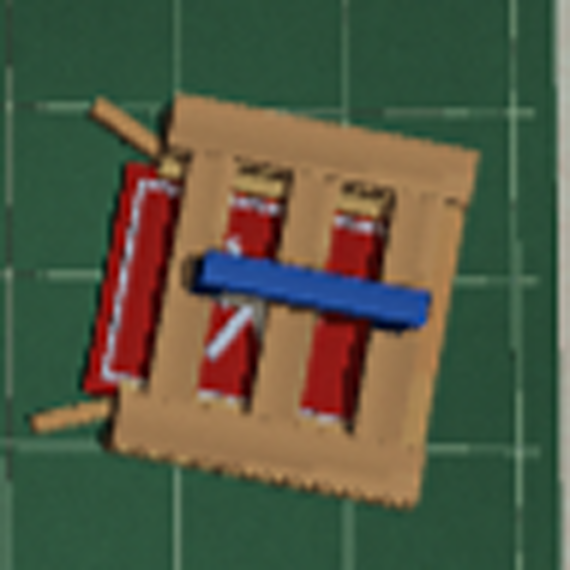

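View pics/s13.png

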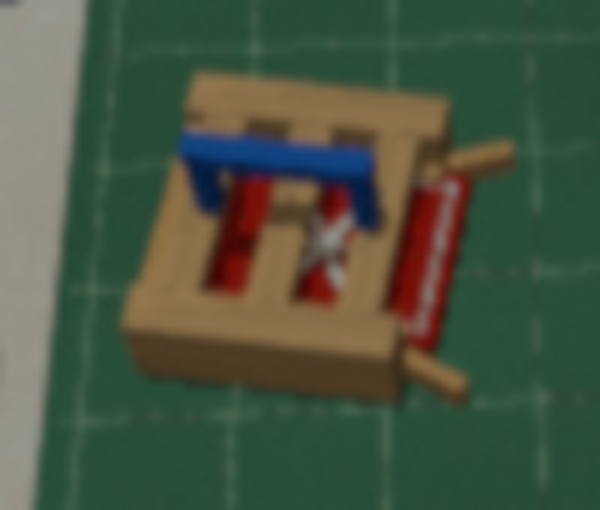

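View pics/s13f.png

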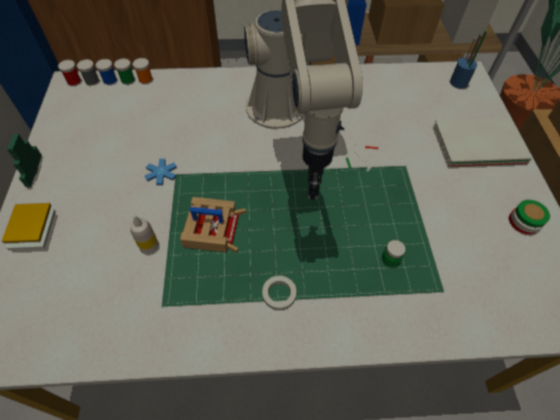

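Tray sits flush on the rack in both views, outline on outline, with the plaque sticking out of the mouth at about (110,280) in the top crop. Bystanders look unmoved. One last number check before handing in.

```bash
python3 -c "
from h import *
for n,w in(('top',(325,195,380,225)),('scene',(185,200,230,225))):
    im=cv2.imread(f'pics/{n}13f.png');q=rect(n,big(blue(n,im),w),106);d=np.array(q[:2])-RC;print(n,'bar',np.round(q,1),d@U,d@V)
a=[(128,165),(85,390)];uv=[np.array((300,165))+(np.array(p)+.5)/6-.5 for p in a];P=ray('top',uv,16)[:,:2]-RC;print('plaque rear edge rack x,y',np.round(np.c_[P@U,P@V],1))
for n in('top','scene'):
    A=cv2.imread(f'pics/{n}0.png');B=cv2.imread(f'pics/{n}13f.png')
    for nm,p in {'glue':(630,-429,160),'snow':None}.items():
        pass
    W={'top':{'glue':(400,175,442,212),'tape':(250,112,295,150),'jar':(125,143,162,178),'snow':(388,280,438,330)},'scene':{'glue':(128,210,162,255),'tape':(258,272,302,312),'jar':(380,238,408,270),'snow':(142,155,180,187)}}[n]
    for k,(x0,y0,x1,y1) in W.items(): print(n,k,np.round(cv2.phaseCorrelate(*[cv2.cvtColor(i[y0:y1,x0:x1],cv2.COLOR_BGR2GRAY).astype(np.float32) for i in(A,B)])[0],2))
"
```

```text
[ WARN:0@0.013] global loadsave.cpp:275 findDecoder imread_('pics/top13f.png'): can't open/read file: check file path/integrity
Traceback (most recent call last):
  File "h.py", line 17, in blue
    b,g,rr=[im[...,i].astype(int) for i in range(3)]
            ~~^^^^^^^
TypeError: 'NoneType' object is not subscriptable
```

```bash
cp pics/t13f.png pics/top13f.png; cp pics/s13f.png pics/scene13f.png; python3 -c "
from h import *
for n,w in(('top',(325,195,380,225)),('scene',(185,200,230,225))):
    im=cv2.imread(f'pics/{n}13f.png');q=rect(n,big(blue(n,im),w),106);d=np.array(q[:2])-RC;print(n,'bar',np.round(q,1),d@U,d@V)
a=[(128,165),(85,390)];uv=[np.array((300,165))+(np.array(p)+.5)/6-.5 for p in a];P=ray('top',uv,16)[:,:2]-RC;print('plaque rear edge rack x,y',np.round(np.c_[P@U,P@V],1))
for n in('top','scene'):
    A=cv2.imread(f'pics/{n}0.png');B=cv2.imread(f'pics/{n}13f.png')
    W={'top':{'glue':(400,175,442,212),'tape':(250,112,295,150),'jar':(125,143,162,178),'snow':(388,280,438,330)},'scene':{'glue':(128,210,162,255),'tape':(258,272,302,312),'jar':(380,238,408,270),'snow':(142,155,180,187)}}[n]
    for k,(x0,y0,x1,y1) in W.items(): print(n,k,np.round(cv2.phaseCorrelate(*[cv2.cvtColor(i[y0:y1,x0:x1],cv2.COLOR_BGR2GRAY).astype(np.float32) for i in(A,B)])[0],2))
"
```

```text
top bar [ 572.9 -247.5   97.2   15.4   79.4] -1.120568280608587 1.2188392930244076
scene bar [ 572.8 -247.1   97.2   15.    79.4] -1.5165167239049473 1.085886479706357
plaque rear edge rack x,y [[-84.   51.3]
 [-84.  -56.1]]
top glue [ 0.48 -0.01]
top tape [ 0.5  -0.01]
top jar [-0.03  0.05]
top snow [0.01 0.03]
scene glue [-0.09  0.41]
scene tape [0.46 0.03]
scene jar [-0.05 -0.01]
scene snow [ 0.03 -0.01]
```

```bash
python3 -c "
from h import *
for n,W in {'top':{'glue':(400,175,442,211),'tape':(250,112,294,150)},'scene':{'glue':(128,210,162,254),'tape':(258,272,302,312)}}.items():
    A=cv2.imread(f'pics/{n}0.png');B=cv2.imread(f'pics/{n}13f.png')
    for k,(x0,y0,x1,y1) in W.items():
        a,b=[cv2.cvtColor(i,cv2.COLOR_BGR2GRAY) for i in(A,B)]
        m=cv2.matchTemplate(b[y0-4:y1+4,x0-4:x1+4],a[y0:y1,x0:x1],cv2.TM_CCOEFF_NORMED)
        print(n,k,cv2.minMaxLoc(m)[3],round(m.max(),4),cv2.absdiff(a,b)[y0:y1,x0:x1].max())
r.sign_off()
"
```

```text
top glue (4, 4) 0.9998 9
top tape (4, 4) 0.9998 9
scene glue (4, 4) 0.9998 3
scene tape (4, 4) 0.9998 4
the job is handed in; nothing more can be done
```

The plaque is in the groove against the end stop, the tray is seated on the rack with its pins in the sockets, and the job is handed in at about 21 s of the 72 s.

- **Plaque:** I squared it by pushing its long side, then pushed its rear edge into the groove. It didn't move under a 22 N push, and its rear edge measured at rack x −84 mm (−85 expected).
- **Tray:** I lifted it by the blue bar and lowered it slowly. The pins went in without contact force, and the tray took load at TCP z 80.5 mm (80.4 predicted). I then released it and backed the arm away, touching nothing. Both final views show it flush, with the bar about 1.5 mm from nominal in rack x and y.
- **Bystanders:** The images before and after match for the glue bottle, tape roll, paint jar and snowflake.

**Checks that disagreed:**
- While the tray hovered, the two cameras differed by about 5 mm in rack y. I split the difference, and the pins going in freely settled it.
- A first shift check showed about 0.5 px for the glue bottle and tape roll. Direct template matching and pixel differences showed no movement, so I treated it as an artefact.

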